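Shut a nail-dust collector's sprung filter cover and hold it down

ROBOT

A 7-joint arm with a two-finger parallel gripper is mounted at the origin on the work surface. World frame = base frame: x ahead of the robot, y to its left, z up, the work surface at z = 0. Lengths are in m, angles in rad, forces in N, time in s.
With the tool pointing down it reaches from about 0.35 to 0.775 m from the base axis. Payload 3.1 kg.
Tool frame: the origin (TCP) lies midway between the tips of the shut fingers; the grasp point (between the pads) lies 19 mm behind it; z points along the fingers, y is the line along which they close (so a half turn about z gives the same grasp; the last joint's range is limited). The gripper opens to 85 mm and grips with 20 to 120 N. Pads are 22 mm wide; open, the fingers measure 114 mm over their backs; the gripper's body (76 mm by 85 mm) begins 54 mm behind the grasp point. The pads swing forward as they close: fully open they stand 13 mm farther back than shut.
Start: joints at [1.226, 0.311, 0.014, 1.512, -0.004, 1.319, -0.027], TCP at [0.164, -0.525, 0.231] pointing down, gripper open.
Joint ranges: [-2.7, 2.7], [-0.3, 1.91], [-1.27, 1.3], [0.12, 2.57], [-1.44, 4.58], [0.2, 2.03], [-3.05, 3.05]. Speed limits (rad/s): [2.79, 2.79, 3.14, 3.14, 3.14, 3.14, 3.14].

INTERFACE

Orientations are given as a unit quaternion [w, x, y, z].
In Python, from rig import observe, get_image, get_calibration, sign_off gives the robot as it stands. The module is installed in compiled form; this text tells all that it offers.
- The arm moves only by the tool arm_command, never from a script. Its argument "increments" is a list of rows, each a list of 5 numbers: the opening, from 0 (shut) to 1 (fully open), then the shift along the tool's x, y, z in m, then the turn about the tool's z in units of 6 degrees (1.0 is 6 degrees). In form: [[fingers, dx, dy, dz, roll], ...]. A call has exactly 10 rows; each row is the pose to reach, as a shift and turn from the pose commanded when the call began, along the tool's axes at that moment; what a row does not reach only later rows make up. A row lasts 1/8 s, in which the tool goes at most 62.5 mm and 10.7 degrees, less where a joint would pass 70% of its speed; a pose out of reach is approached as far as the arm can. A call with a gripper value outside its range is refused whole. The fingers move at their own pace and stop on an object; the grip force is fixed at half the most. Time passes only in rows, so rows that repeat a pose let the fingers close, or fill a call up. It gives the time, the measured TCP pose, the force, the opening and the grip force at its end, in the units of the state.
- observe(): the state, without advancing time (a new reading comes with each control period).
- get_image(name): name is "scene" or "top" or "wrist"; returns the picture (384x512x3 uint8, red, green, blue); there is no depth.
- get_calibration(name): a dict with "fx", "fy", "cx", "cy" (pixels), "camera_from_world" (4x4, takes a point from world to camera coordinates); the wrist camera has in their place "hand_eye" (4x4, takes a point from camera to tool coordinates, whose origin is the TCP and whose axes are the flange's). Camera axes: x right, y down, z forward; pixel columns grow to the right and rows downward; lengths in m; the calibration is good to about 2 mm. A picture is of the moment at which its call begins: read the wrist's pose just before it. get_calibration takes no time and is no camera call.
- sign_off(): hands the job in; it is judged then, once.
The state is a dict: "t": time; "qpos": joint angles; "qvel": joint speeds; "effort": joint torques, N m; "tool_pos": TCP position; "tcp_rot": TCP orientation; "wrist_force": force on the tool from outside, world axes, zero at the start; "moment": the same for the moment, N m; "gripper_width": opening from 0.0 (shut) to 1.0 (fully open); "finger_force": force on a finger pad.
Only numpy, scipy, OpenCV 4.12 (cv2) and the standard library are available. Lean on these libraries where they do the work, as an engineer would, in place of code of your own. Each camera call takes 0.05 s, during which the arm holds its last target. There are 200 camera calls.

TASK

Get the nail-dust collector ready for me to lock up: with its cover still open, slide the filter cassette in the well fully home against its stop and turn the quarter-turn fastener until it lines up with the slot in the cover. Then swing the cover down over the fastener and finish while holding it pressed flush against the frame: do not let go, the hinge spring would throw it open while I turn the fastener. Leave the other things on the table where they are.

Things in the scene. Friction and masses are not known exactly. Their poses are not given: they have to be found in the camera images.
- collector: Light grey desktop nail-dust collector, fixed, 220 (its x) x 350 (its y) x 85 mm high. Origin on the table under the middle of its filter well; its x points away from the robot at yaw 0, y from the well to the blower. Well: x -85..85, y -80..90 mm, floor 40 mm and rim 85 mm above the table; the wide rim at y -135..-80 carries the fastener; blower housing at y 107..215.
- cassette (a joint): Distance (m) of the pleated filter cassette (164 x 120 x 18 mm, its top 59 mm above the table) from its stop, along its rails in the well. 0 = fully home, at the hinge side; up to 0.045 out, towards the fastener (collector -y). About 2 N of friction.
- cassette_tab (a point): Middle of the top of the cassette's upright pull tab, 83 mm above the table. The tab is 44 mm along collector x, 8 mm thick, and stands 24 mm above the cassette; at collector y -2 mm with the cassette home, -47 mm fully out. Free on both sides in x for fingers.
- fastener (a joint): Turn (rad) of the quarter-turn fastener, an upright wing stud at collector x 0, y -108 mm. 0 = wing along collector x, in line with the cover's slot; 1.57 = across it. Grows anticlockwise from above; range -1.7..1.7, no stop or detent at 0, friction 0.04 N m, stays where left. Beyond about 0.2 either way the wing stops the cover.
- fastener_wing (a point): Middle of the top of the steel wing, 116 mm above the table, on its turning axis. The wing blade is 38 mm long, 12 mm thick and 20 mm high (96 to 116 mm above the table), on a 10 mm neck above the rim; the point's x axis runs along the blade.
- cover (a joint): Angle (rad) of the white slatted grille cover: 0 = flush on the frame, 1.75 = fully open, leaning slightly back over the blower. A hinge spring throws it open: about 3 N at the free edge starts it down, 6 to 7 N holds it shut; let go, it opens at once. Shut, its top lies 94 mm above the table.
- cover_hinge (a point): On the hinge line, middle of its length, collector x 0, y +98 mm, 91 mm above the table. The hinge line runs along collector x.
- cover_edge (a point): Middle of the cover's free edge, 229 mm from the hinge line, mid-thickness. The cover is a plate 200 mm (collector x) by 229 mm by 6 mm; open, its outer face looks towards the blower (collector +y); shut, upwards.
- cover_slot (a point): Middle of the oblong slot in the cover, on its outer face, 206 mm from the hinge line: 48 mm along collector x by 20 mm. The cover is solid 100 x 30 mm on either side of it.
- polish_a: Square nail-polish bottle, 28 mm wide, 78 mm high, standing on the blower housing; origin under its middle. Bystander.
- polish_b: Square nail-polish bottle, 28 mm wide, 78 mm high, on the table beside the collector; origin under its middle. Bystander.
- polish_c: Square nail-polish bottle, 28 mm wide, 78 mm high, on the table beyond the collector; origin under its middle. Bystander.
- old_filter: Used filter cassette of the same make (164 x 120 x 18 mm, 42 mm high with its tab) lying on the table beside the collector; origin under its middle. Bystander.
- nail_file: Flat metal nail file, 178 x 18 x 5 mm, on the table along the front of the collector; origin under its middle. Bystander.
- gel_jar: Low round jar, 52 mm across, 45 mm high, beyond the collector; origin under its middle. Bystander.
- pump_bottle: White pump bottle, 54 mm across, 160 mm high, beyond the collector; origin under its middle. Bystander.

How it is judged:
On the way:
1. with the cover still open, the filter cassette is fully home and the fastener is in line with the cover's slot (value of joint cassette below 0.004 m and value of joint fastener between -0.26 and 0.26 rad and value of joint cover above 1 rad), for 0.2 s.
At the end, for the whole second after the job is handed in: The robot is holding the cover shut: cover within 0.03 rad (7 mm at its free edge) of flush, pushed by the gripper or arm with more than 2 N, the cassette within 4 mm of its stop and the fastener within 0.26 rad of the slot's direction (so nothing but the robot holds the cover) (value of joint cassette below 0.004 m and value of joint fastener between -0.26 and 0.26 rad and value of joint cover below 0.03 rad and contact force between any of the fingers, the arm and cover above 2 N); the arm keeps its last pose, push and grip.
It fails at once if a bystander (polish bottle, old filter, nail file, jar, pump bottle) is pushed more than 30 mm away or knocked over (distance of any of polish_a, polish_b, polish_c, old_filter, nail_file, gel_jar, pump_bottle from where it was at the start of the episode above 0.03 m or angle between any of polish_a, polish_b, polish_c, old_filter, nail_file, gel_jar, pump_bottle's own z axis and vertical above 0.6 rad).
It also fails if it takes over 58 s, if anything falls off the work surface, if the arm or the gripper's body presses on something with over 40 N, if the wrist force passes 120 N, or if a joint passes its speed limit or range.

## Working session

There is one attempt and no reset: what is moved stays moved. The work goes in short steps, Python scripts to look and compute and a tool call to move; the robot and the scene stay as the last step left them, time stands still between calls to the robot, and variables do not carry over. Pictures are saved under pics/ and viewed, at most 10 in all, crops included, and the job is handed in when it is done.

Besides the shell and the picture viewer there is one more tool, called after "Request:" in YAML: its name, and indented under it one key for each argument. arm_command: Moves the arm, as the interface text tells. Its arguments: {"type":"object","properties":{"increments":{"type":"array","items":{"type":"array","items":{"type":"number"}}}},"required":["increments"]}

```bash
mkdir -p pics; python3 - <<'E'
from rig import *
import cv2,numpy as np
s=observe();print({k:np.round(v,3).tolist() for k,v in s.items()})
for n in("scene","top","wrist"):
    cv2.imwrite(f"pics/{n}0.png",get_image(n)[:,:,::-1])
    c=get_calibration(n);print(n,{k:np.round(v,4).tolist() for k,v in c.items()})
E
```

```text
{'t': 0.0, 'qpos': [1.226, 0.312, 0.014, 1.513, -0.004, 1.319, -0.027], 'qvel': [-0.0, 0.002, 0.003, -0.001, 0.001, -0.001, 0.0], 'effort': [-0.001, -37.992, 0.146, -23.06, 0.012, 0.014, -0.0], 'tool_pos': [0.164, -0.524, 0.23], 'tcp_rot': [-0.001, 0.989, 0.151, -0.0], 'wrist_force': [0.333, -1.015, -0.008], 'moment': [0.026, -0.005, 0.03], 'finger_force': 0.0, 'gripper_width': 1.004}
scene {'fx': 461.3798, 'fy': 461.3798, 'cx': 247.9066, 'cy': 191.8526, 'camera_from_world': [[0.2941, 0.9556, -0.0195, -0.1617], [0.6715, -0.2211, -0.7072, -0.3588], [-0.6801, 0.1949, -0.7067, 1.5966], [0.0, 0.0, 0.0, 1.0]]}
top {'fx': 409.7719, 'fy': 409.7719, 'cx': 254.1114, 'cy': 188.7674, 'camera_from_world': [[0.0191, -0.9997, -0.0148, -0.0054], [-0.9905, -0.0169, -0.1364, 0.6166], [0.1361, 0.0172, -0.9905, 0.9633], [0.0, 0.0, 0.0, 1.0]]}
wrist {'fx': 322.2357, 'fy': 322.2357, 'cx': 259.779, 'cy': 186.4275, 'hand_eye': [[-0.0003, -0.9575, -0.2886, 0.074], [1.0, -0.0004, 0.0005, -0.0007], [-0.0006, -0.2886, 0.9575, -0.1428], [0.0, 0.0, 0.0, 1.0]]}
```

View pics/scene0.png

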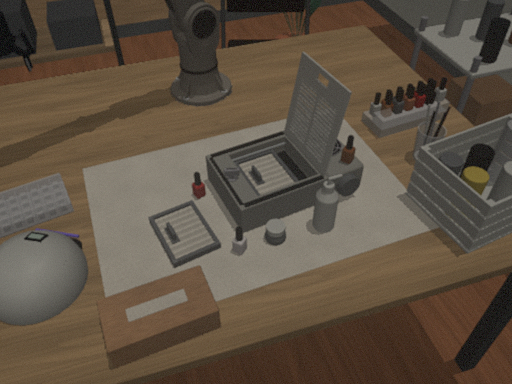

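View pics/top0.png

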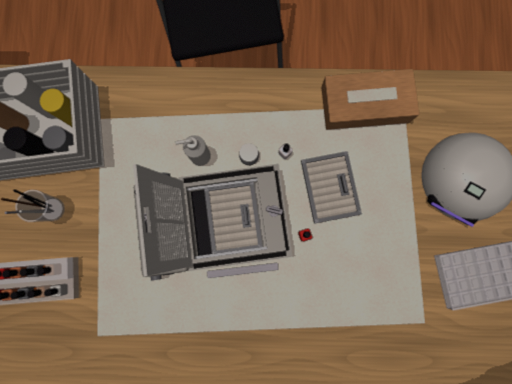

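```bash
python3 - <<'E'
import cv2
i=cv2.imread("pics/top0.png")[150:290,125:325]
cv2.imwrite("pics/topc.png",cv2.convertScaleAbs(cv2.resize(i,None,fx=4,fy=4,interpolation=cv2.INTER_CUBIC),alpha=1.5))
E
```

```text
(no output)
```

View pics/topc.png

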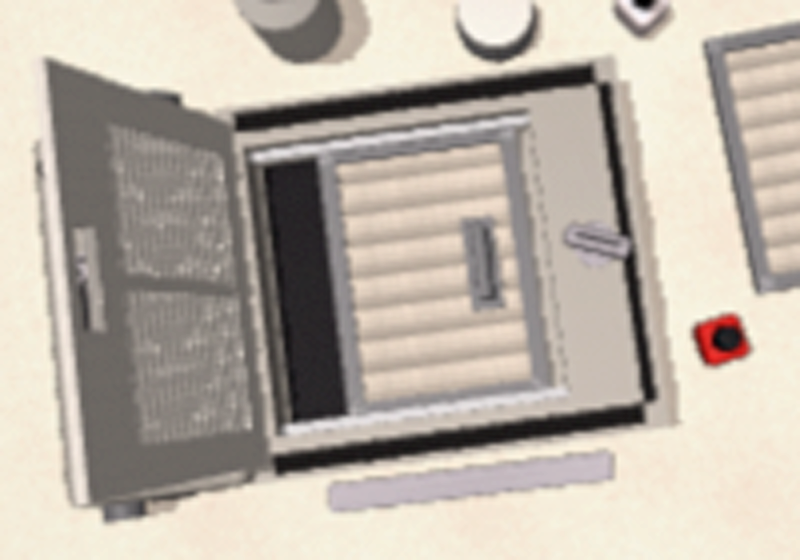

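```bash
cat > h.py <<'E'
import numpy as np
from rig import *
def ray(n,u,v,z,T=None):
    """pixel -> world point on plane z"""
    c=get_calibration(n)
    if n=="wrist": M=T@c["hand_eye"]
    else: M=np.linalg.inv(c["camera_from_world"])
    d=M[:3,:3]@np.array([(u-c["cx"])/c["fx"],(v-c["cy"])/c["fy"],1]); o=M[:3,3]
    return o+d*(z-o[2])/d[2]
def pose():
    from scipy.spatial.transform import Rotation as R
    s=observe();T=np.eye(4);q=s["tcp_rot"]
    T[:3,:3]=R.from_quat([q[1],q[2],q[3],q[0]]).as_matrix();T[:3,3]=s["tool_pos"];return T
def inc(p,yaw=None):
    """world target + tool-x yaw (deg) -> tool shift, roll units"""
    T=pose();y=np.degrees(np.arctan2(T[1,0],T[0,0]))
    print("shift",np.round(T[:3,:3].T@(np.array(p)-T[:3,3]),4),"yaw",round(y,1),"roll",None if yaw is None else round((y-yaw)/6,2))
def col(p,O,psi):
    """collector xyz -> world"""
    c,s=np.cos(psi),np.sin(psi);return np.array([O[0]+c*p[0]-s*p[1],O[1]+s*p[0]+c*p[1],p[2]])
E
python3 - <<'E'
from h import *
f=lambda x,y,z:ray("top",125+x/4,150+y/4,z)
for k,a in dict(FR=(672,418,.085),FL=(612,62,.085),w1=(570,238,.116),w2=(628,250,.116),t1=(485,220,.083),t2=(497,300,.083),polb=(725,337,.078),nf=(470,482,.005),HL=(235,115,.085),HR=(272,468,.085)).items():print(k,np.round(f(*a),4))
E
```

```text
FR [ 0.46   -0.0871  0.085 ]
FL [ 0.6672 -0.0504  0.085 ]
w1 [ 0.5598 -0.0266  0.116 ]
w2 [ 0.5536 -0.0593  0.116 ]
t1 [0.5723 0.0227 0.083 ]
t2 [0.5258 0.0147 0.083 ]
polb [ 0.507  -0.1182  0.078 ]
nf [0.4168 0.0313 0.005 ]
HL [0.6318 0.1717 0.085 ]
HR [0.4273 0.1417 0.085 ]
```

```bash
python3 -c "
from h import *
inc([.551,.0,.23],100)"
```

```text
shift [ 0.5259 -0.3851  0.0011] yaw 17.4 roll -13.77
```

Request:
arm_command:
  increments:
    - [1,0.05,-0.04,0,-1.3]
    - [1,0.1,-0.075,0,-2.6]
    - [1,0.15,-0.11,0,-4]
    - [1,0.2,-0.15,0,-5.5]
    - [1,0.25,-0.185,0,-7]
    - [1,0.3,-0.22,0,-8.5]
    - [1,0.35,-0.26,0,-10]
    - [1,0.4,-0.295,0,-11.5]
    - [1,0.45,-0.33,0,-12.8]
    - [1,0.49,-0.36,0,-13.8]

```text
t: 1.4
tool_pos: [0.5253, -0.0329, 0.2311]
tcp_rot: [-0.0, 0.64, 0.768, 0.0]
wrist_force: [0.6, 0.6, -0.6]
gripper_width: 1.0
finger_force: 0.0
```

```bash
python3 -c "
from h import *
print(observe()['qpos'])
inc([.551,.0,.23],100)"
```

```text
[ 0.48106918  0.31547092 -0.58409528  1.55847473  0.17696336  1.32097114
  0.05801252]
shift [0.0277 0.0312 0.0011] yaw 100.4 roll 0.07
```

Request:
arm_command:
  increments:
    - [1,0.01,0.01,0,0]
    - [1,0.025,0.03,0,0]
    - [1,0.025,0.03,0,0]
    - [1,0.025,0.03,0,0]
    - [1,0.025,0.03,0,0]
    - [1,0.025,0.03,0,0]
    - [1,0.025,0.03,0,0]
    - [1,0.025,0.03,0,0]
    - [1,0.025,0.03,0,0]
    - [1,0.025,0.03,0,0]

```text
t: 2.65
tool_pos: [0.5495, -0.0053, 0.2313]
tcp_rot: [-0.0, 0.642, 0.767, -0.0]
wrist_force: [-0.3, -0.6, -0.5]
gripper_width: 0.999
finger_force: 0.0
```

```bash
python3 -c "
from h import *
import cv2
T=pose();np.save('T1.npy',T);print(T.round(3))
i=get_image('wrist')[:,:,::-1]
cv2.imwrite('pics/w1raw.png',i)
cv2.imwrite('pics/w1.png',cv2.convertScaleAbs(cv2.resize(i,None,fx=1.5625,fy=1.5625),alpha=1.4))"
```

```text
[[-0.176  0.984 -0.     0.549]
 [ 0.984  0.176 -0.    -0.005]
 [ 0.    -0.    -1.     0.231]
 [ 0.     0.     0.     1.   ]]
```

View pics/w1.png

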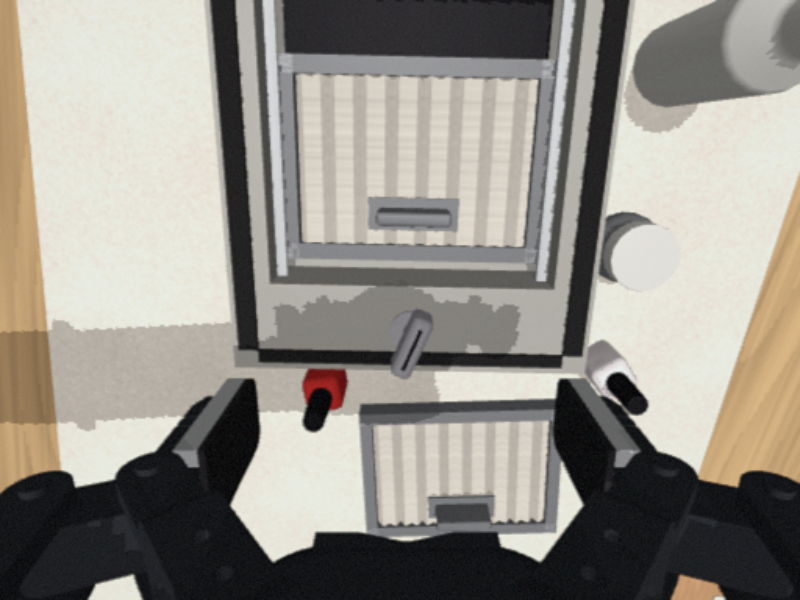

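```bash
python3 -c "
from h import *
T=np.load('T1.npy');k=1/1.5625
f=lambda u,v,z:ray('wrist',u*k,v*k,z,T)
t1,t2=f(377,213,.083),f(451,213,.083);print('tab',t1,t2,(t1+t2)/2)
a,b=f(406,362,.116),f(420,333,.116);print('wing',a,b,(a+b)/2,np.degrees(np.arctan2(b[1]-a[1],b[0]-a[0])))
psi=np.radians(10)
p=f(406,212,.083); c=col([0,-.045,0],[0,0],psi);print('Otab',(t1+t2)[:2]/2-c[:2]); w=(a+b)/2;print('Owing',w[:2]-col([0,-.108,0],[0,0],psi)[:2])
for l,z in (((235,358),(582,362)),.085),(((284,62),(548,70)),.059):
  a,b=f(*l[0],z),f(*l[1],z);print(a,b,np.degrees(np.arctan2(b[1]-a[1],b[0]-a[0])))
inc([*((t1+t2)/2)[:2],.078],100)
"
```

```text
tab [0.52754775 0.0248534  0.083     ] [0.56956558 0.03236636 0.083     ] [0.54855667 0.02860988 0.083     ]
wing [ 0.55781523 -0.0494881   0.116     ] [ 0.5623232  -0.03102735  0.116     ] [ 0.56006921 -0.04025773  0.116     ] 76.2773744122621
Otab [0.5407425  0.07292623]
Owing [0.54131521 0.06610151]
[ 0.45472859 -0.07970048  0.085     ] [ 0.66893124 -0.04421863  0.085     ] 9.405424482096848
[0.46038912 0.09734789 0.059     ] [0.6107899  0.11996269 0.059     ] 8.551136216561837
shift [0.0335 0.0051 0.1533] yaw 100.2 roll 0.03
```

Request:
arm_command:
  increments:
    - [1,0.02,0.003,0.03,0]
    - [1,0.033,0.005,0.07,0]
    - [1,0.033,0.005,0.11,0]
    - [1,0.033,0.005,0.14,0]
    - [1,0.033,0.005,0.16,0]
    - [1,0.033,0.005,0.168,0]
    - [1,0.033,0.005,0.168,0]
    - [0.45,0.033,0.005,0.168,0]
    - [0.45,0.033,0.005,0.168,0]
    - [0.45,0.033,0.005,0.168,0]

```text
t: 3.95
tool_pos: [0.548, 0.0279, 0.0645]
tcp_rot: [-0.0, 0.642, 0.767, -0.001]
wrist_force: [-3.6, -1.3, 6.9]
gripper_width: 0.496
finger_force: 60.2
```

Request:
arm_command:
  increments:
    - [0.4,0,0,0,0]
    - [0.4,0,0,0,0]
    - [0.4,0.005,0,0,0]
    - [0.4,0.01,0,0,0]
    - [0.4,0.015,0,0,0]
    - [0.4,0.02,0,0,0]
    - [0.4,0.024,0,0,0]
    - [0.4,0.028,0,0,0]
    - [0.4,0.03,0,0,0]
    - [0.4,0.03,0,0,0]

```text
t: 5.2
tool_pos: [0.5435, 0.0567, 0.0646]
tcp_rot: [0.001, 0.642, 0.767, -0.001]
wrist_force: [-1.6, -0.8, 6.0]
gripper_width: 0.498
finger_force: 60.1
```

Request:
arm_command:
  increments:
    - [0.4,0.002,0,0,0]
    - [0.4,0.004,0,0,0]
    - [0.4,0.006,0,0,0]
    - [0.4,0.008,0,0,0]
    - [0.4,0.009,0,0,0]
    - [0.4,0.01,0,0,0]
    - [0.4,0.011,0,0,0]
    - [0.4,0.011,0,0,0]
    - [0.4,0.011,0,0,0]
    - [0.4,0.011,0,0,0]

```text
t: 6.45
tool_pos: [0.5421, 0.0658, 0.0645]
tcp_rot: [0.002, 0.642, 0.766, -0.001]
wrist_force: [-2.1, -3.6, 6.3]
gripper_width: 0.496
finger_force: 60.2
```

Request:
arm_command:
  increments:
    - [0.4,0.001,0,0,0]
    - [0.4,0.002,0,0,0]
    - [0.4,0.003,0,0,0]
    - [0.4,0.004,0,0,0]
    - [0.4,0.004,0,0,0]
    - [0.4,0.004,0,0,0]
    - [0.4,0.004,0,0,0]
    - [0.4,0.004,0,0,0]
    - [0.4,0.004,0,0,0]
    - [0.4,0.004,0,0,0]

```text
t: 7.7
tool_pos: [0.542, 0.0658, 0.0645]
tcp_rot: [0.004, 0.643, 0.766, -0.003]
wrist_force: [-0.8, -8.5, 6.6]
gripper_width: 0.49
finger_force: 60.3
```

Request:
arm_command:
  increments:
    - [0.4,-0.003,0,0,0]
    - [0.4,-0.005,0,0,0]
    - [1,-0.005,0,0,0]
    - [1,-0.005,0,0,0]
    - [1,-0.005,0,0,0]
    - [1,-0.005,0,-0.02,0]
    - [1,-0.01,0,-0.05,0]
    - [1,-0.04,0,-0.09,1]
    - [1,-0.07,0,-0.09,2]
    - [1,-0.09,0,-0.09,3]

```text
t: 8.95
tool_pos: [0.5572, -0.018, 0.1539]
tcp_rot: [0.001, 0.755, 0.655, 0.0]
wrist_force: [0.3, -0.8, -0.4]
gripper_width: 0.994
finger_force: 0.0
```

```bash
python3 -c "
from h import *
inc([.560,-.0403,.091],76.5)"
```

```text
shift [-0.0217  0.0058  0.063 ] yaw 81.9 roll 0.9
```

Request:
arm_command:
  increments:
    - [1,-0.015,0.004,0,0.5]
    - [1,-0.022,0.006,0.01,0.9]
    - [1,-0.022,0.006,0.03,0.9]
    - [1,-0.022,0.006,0.05,0.9]
    - [1,-0.022,0.006,0.061,0.9]
    - [1,-0.022,0.006,0.061,0.9]
    - [0.1,-0.022,0.006,0.061,0.9]
    - [0.1,-0.022,0.006,0.061,0.9]
    - [0.1,-0.022,0.006,0.061,0.9]
    - [0.1,-0.022,0.006,0.061,0.9]

```text
t: 10.2
tool_pos: [0.5597, -0.039, 0.0926]
tcp_rot: [0.0, 0.784, 0.621, 0.0]
wrist_force: [-0.6, 1.1, 0.9]
gripper_width: 0.143
finger_force: 1.5
```

Request:
arm_command:
  increments:
    - [0.05,0,0,0,0]
    - [0.05,0,0,0,0]
    - [0.05,0,0,0,1.5]
    - [0.05,0,0,0,3]
    - [0.05,0,0,0,4.5]
    - [0.05,0,0,0,6]
    - [0.05,0,0,0,7.5]
    - [0.05,0,0,0,9]
    - [0.05,0,0,0,10.5]
    - [0.05,0,0,0,11.1]

```text
t: 11.45
tool_pos: [0.5625, -0.0417, 0.0928]
tcp_rot: [0.002, 0.996, 0.086, 0.003]
wrist_force: [6.0, -3.6, -1.7]
gripper_width: 0.127
finger_force: 60.7
```

Request:
arm_command:
  increments:
    - [0.05,0,0,0,0]
    - [0.05,0,0,0,0]
    - [0.05,0,0,0,0]
    - [1,0,0,0,0]
    - [1,0,0,0,0]
    - [1,0,0,0,0]
    - [1,0,0,-0.02,0]
    - [1,0,0,-0.05,0]
    - [1,0,0,-0.09,0]
    - [1,0,0,-0.13,0]

```text
t: 12.7
tool_pos: [0.559, -0.0385, 0.2233]
tcp_rot: [-0.0, 0.996, 0.089, -0.0]
wrist_force: [0.6, -0.2, 0.1]
gripper_width: 1.0
finger_force: 0.0
```

```bash
python3 -c "
from h import *
import cv2
T=pose();np.save('T2.npy',T);print(T.round(3))
i=get_image('wrist')[:,:,::-1];t=get_image('top')[:,:,::-1][150:290,125:325]
a=cv2.resize(i,(512,384));b=cv2.resize(t,None,fx=3.2,fy=3.2)[:,:600]
cv2.imwrite('pics/w2.png',cv2.convertScaleAbs(cv2.resize(i,None,fx=1.5625,fy=1.5625),alpha=1.4));cv2.imwrite('pics/t2.png',cv2.convertScaleAbs(b,alpha=1.4))"
```

```text
[[ 0.984  0.177 -0.001  0.559]
 [ 0.177 -0.984  0.    -0.038]
 [-0.001 -0.    -1.     0.223]
 [ 0.     0.     0.     1.   ]]
```

View pics/w2.png

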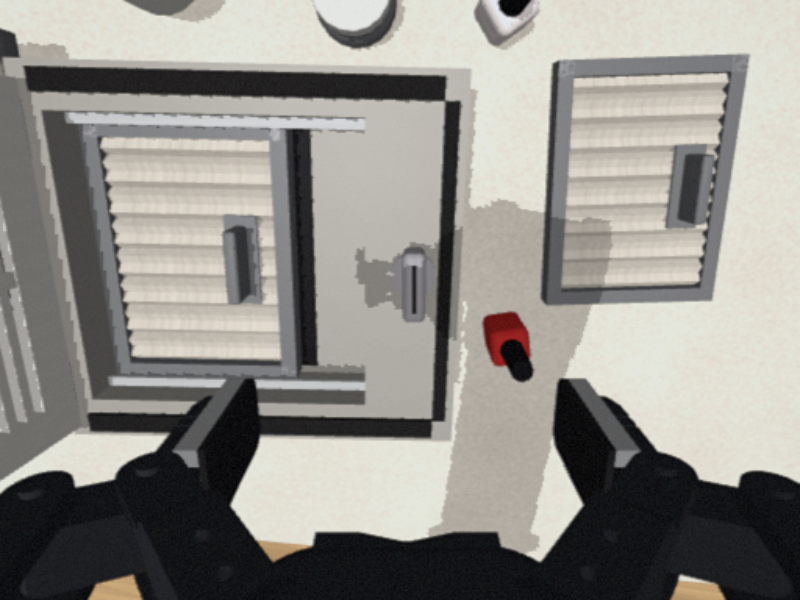

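Request:
arm_command:
  increments:
    - [0,0,0,-0.03,0]
    - [0,0,0,-0.07,0]
    - [0,0,0,-0.11,0]
    - [0,0,0,-0.137,0]
    - [0,0,-0.02,-0.137,0]
    - [0,0,-0.05,-0.137,0]
    - [0,0,-0.08,-0.137,0]
    - [0,0,-0.11,-0.137,0]
    - [0,0,-0.14,-0.137,0]
    - [0,0,-0.14,-0.137,0]

```text
t: 14.05
tool_pos: [0.5325, 0.1039, 0.3574]
tcp_rot: [-0.001, 0.996, 0.093, -0.002]
wrist_force: [0.3, 0.7, 0.8]
gripper_width: -0.0
finger_force: 0.0
```

```bash
python3 -c "
from h import *
p=col([0,.175,.36],[.542,.066],np.radians(10));print(p);inc(p,10)
print(observe()['qpos'])"
```

```text
[0.51161157 0.23834136 0.36      ]
shift [ 0.0043 -0.136  -0.0023] yaw 10.6 roll 0.11
[-0.01475309  0.28432593 -0.28677389  1.25302491  0.07648434  1.61861673
 -1.67218521]
```

Request:
arm_command:
  increments:
    - [0,0,-0.02,-0.006,0]
    - [0,0.002,-0.05,-0.006,0]
    - [0,0.004,-0.08,-0.006,0]
    - [0,0.004,-0.11,-0.006,0]
    - [0,0.004,-0.136,-0.006,0]
    - [0,0.004,-0.136,-0.006,0]
    - [0,0.004,-0.136,0.02,0]
    - [0,0.004,-0.136,0.05,0]
    - [0,0.004,-0.136,0.075,0]
    - [0,0.004,-0.136,0.075,0]

```text
t: 15.3
tool_pos: [0.514, 0.2304, 0.2815]
tcp_rot: [0.002, 0.996, 0.087, -0.003]
wrist_force: [0.1, -0.1, 1.2]
gripper_width: 0.004
finger_force: 0.0
```

```bash
python3 -c "
from h import *
import cv2
O=[.542,.066]
inc(col([0,.1155,.281],O,np.radians(10)),10)
inc(col([0,.0124,.2524],O,np.radians(10)),10)
i=get_image('scene')[:,:,::-1][30:250,180:420]
cv2.imwrite('pics/s3.png',cv2.convertScaleAbs(cv2.resize(i,None,fx=2.5,fy=2.5),alpha=1.4))"
```

```text
shift [-0.0009  0.0512  0.0007] yaw 10.0 roll -0.0
shift [-0.0008  0.1542  0.0296] yaw 10.0 roll -0.0
```

View pics/s3.png

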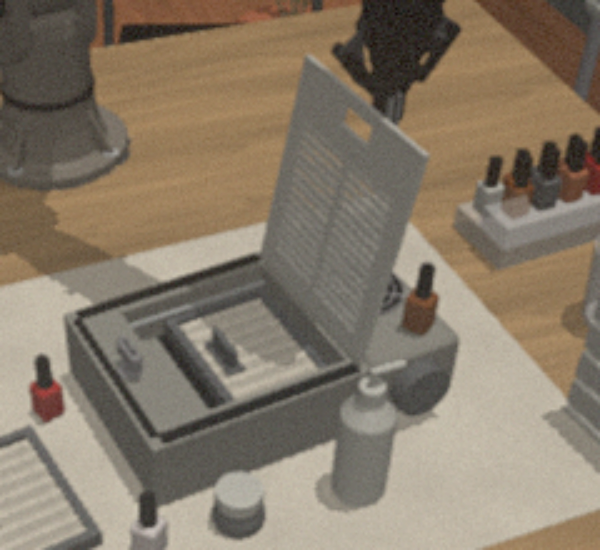

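Request:
arm_command:
  increments:
    - [0,0,0.01,0,0]
    - [0,0,0.022,0,0]
    - [0,0,0.035,0,0]
    - [0,0,0.05,0,0]
    - [0,0,0.065,0.001,0]
    - [0,0,0.08,0.003,0]
    - [0,0,0.095,0.006,0]
    - [0,0,0.11,0.01,0]
    - [0,0,0.122,0.014,0]
    - [0,0,0.122,0.014,0]

```text
t: 16.6
tool_pos: [0.5363, 0.1102, 0.2704]
tcp_rot: [0.001, 0.996, 0.087, -0.001]
wrist_force: [-2.8, 0.9, 6.3]
gripper_width: -0.002
finger_force: 3.4
```

```bash
python3 -c "
from h import *
O=[.542,.066]
for a in ([0,.0465,.269],[0,-.0177,.2293],[0,-.0613,.1677]):inc(col(a,O,np.radians(10)),10)
import cv2
i=get_image('scene')[:,:,::-1][30:250,180:420]
cv2.imwrite('pics/s4.png',cv2.convertScaleAbs(cv2.resize(i,None,fx=2.5,fy=2.5),alpha=1.4))"
```

```text
shift [-0.002  -0.002   0.0014] yaw 9.9 roll -0.01
shift [-0.0019  0.0621  0.0413] yaw 9.9 roll -0.01
shift [-0.0018  0.1055  0.103 ] yaw 9.9 roll -0.01
```

View pics/s4.png

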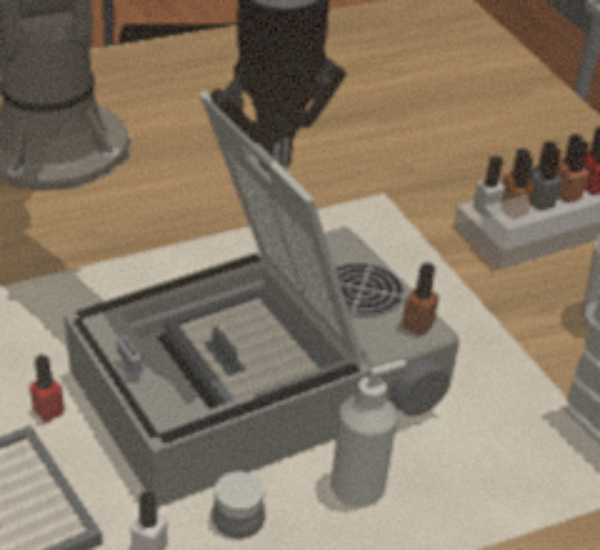

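Request:
arm_command:
  increments:
    - [0,-0.001,0.012,0.008,0]
    - [0,-0.002,0.023,0.015,0]
    - [0,-0.002,0.034,0.023,0]
    - [0,-0.002,0.048,0.034,0]
    - [0,-0.002,0.062,0.046,0]
    - [0,-0.002,0.074,0.06,0]
    - [0,-0.002,0.085,0.075,0]
    - [0,-0.002,0.095,0.09,0]
    - [0,-0.002,0.104,0.108,0]
    - [0,-0.002,0.104,0.108,0]

```text
t: 17.9
tool_pos: [0.5532, 0.0064, 0.1622]
tcp_rot: [0.002, 0.996, 0.087, 0.0]
wrist_force: [0.1, -1.4, 8.0]
gripper_width: 0.001
finger_force: 3.3
```

```bash
python3 -c "
from h import *
O=[.542,.066]
for a in ([0,-.0613,.1677],[0,-.0731,.1317],[0,-.0775,.094]):inc(col(a,O,np.radians(10)),10)
import cv2
i=get_image('scene')[:,:,::-1][30:250,180:420]
cv2.imwrite('pics/s5.png',cv2.convertScaleAbs(cv2.resize(i,None,fx=2.5,fy=2.5),alpha=1.4))"
```

```text
shift [-0.0007  0.0007 -0.0055] yaw 10.0 roll -0.01
shift [-0.0007  0.0124  0.0305] yaw 10.0 roll -0.01
shift [-0.0007  0.0166  0.0682] yaw 10.0 roll -0.01
```

View pics/s5.png

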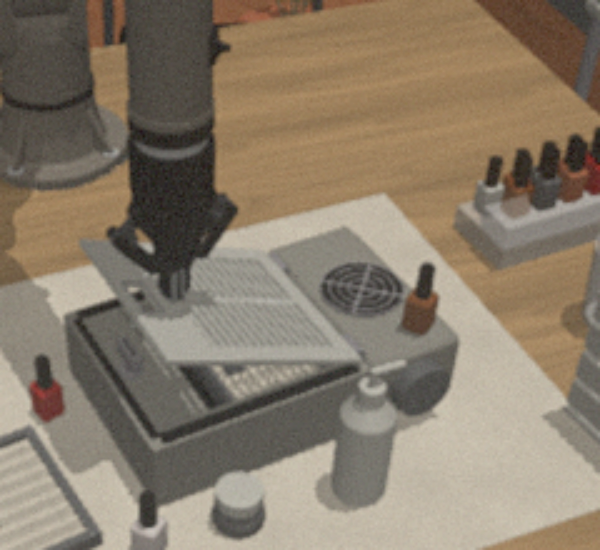

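Request:
arm_command:
  increments:
    - [0,0,0.004,0.01,0]
    - [0,0,0.007,0.02,0]
    - [0,0,0.009,0.03,0]
    - [0,0,0.011,0.04,0]
    - [0,0,0.012,0.05,0]
    - [0,0,0.012,0.058,0]
    - [0,0,0.012,0.065,0]
    - [0,0,0.012,0.07,0]
    - [0,0,0.012,0.073,0]
    - [0,0,0.012,0.073,0]

```text
t: 19.2
tool_pos: [0.556, -0.0076, 0.0934]
tcp_rot: [0.004, 0.996, 0.087, 0.001]
wrist_force: [-5.1, -5.8, 21.5]
gripper_width: 0.001
finger_force: 10.5
```

Request:
arm_command:
  increments:
    - [0,0,0,0,0]
    - [0,0,0,0,0]
    - [0,0,0,0,0]
    - [0,0,0,0,0]
    - [0,0,0,0,0]
    - [0,0,0,0,0]
    - [0,0,0,0,0]
    - [0,0,0,0,0]
    - [0,0,0,0,0]
    - [0,0,0,0,0]

```text
t: 20.45
tool_pos: [0.556, -0.0076, 0.0934]
tcp_rot: [0.004, 0.996, 0.087, 0.001]
wrist_force: [-3.7, -4.8, 20.8]
gripper_width: -0.003
finger_force: 10.4
```

```bash
python3 -c "
from h import *
import cv2
i=get_image('scene')[:,:,::-1][30:250,180:420]
cv2.imwrite('pics/s6.png',cv2.convertScaleAbs(cv2.resize(i,None,fx=2.5,fy=2.5),alpha=1.4))"
```

```text
(no output)
```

View pics/s6.png

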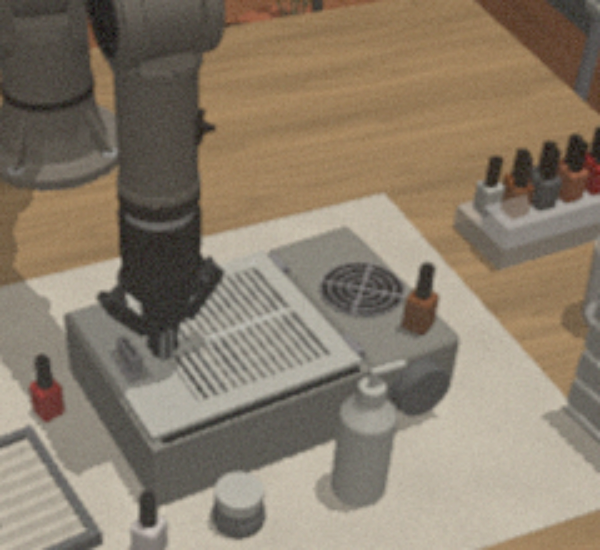

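The cover is flush: the wing stands up through the slot near (130,350), the fingers press beside it near (165,345), and the bystanders have not moved.

```bash
python3 -c "
from rig import *
print(sign_off())"
```

```text
the job is handed in; nothing more can be done
None
```

The job is handed in: the cassette was pushed against its stop and the fastener lined up with the slot while the cover was open, and the arm now holds the cover flush with about 20 N; no bystander was touched.

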